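# Push the relays home in the feed rail and shut the keeper

## Task

Gently push the row of four relays along the aluminium feed rail on the plywood board, all together as one closed row, until the front one is fully home against the red end stop, and then swing the blue keeper arm fully shut behind them. Only push with the fingertips: do not lift or tip the relays, do not pull the row apart, and leave the other things on the board and the desk where they are. Finish with the gripper clear of everything.

Things in the scene. Friction and masses are not known exactly. Their poses are not given: they have to be found in the camera images.
- rail: Plywood board, fixed, 280x230x30 mm, with an aluminium rail on its middle. Origin: on the desk under the middle; x along the groove to the red stop, z up. Heights over the desk: board top 30, groove floor 35, lip tops 42, stop top 68 mm. Groove 25 mm wide, lips 4 mm thick; open back end at x = -120 mm, stop face at x = +119 mm. With the row home, relay_4's back face is at x = +3 mm.
- relay_1: Clear-cased plug-in relay standing in the rail, 29 mm along the rail, 23 mm wide, 37 mm tall, 30 to 65 g; origin at the centre of its underside, z up, x along the rail towards the stop. The front one, nearest the stop.
- relay_2: Clear-cased plug-in relay standing in the rail, 29 mm along the rail, 23 mm wide, 37 mm tall, 30 to 65 g; origin at the centre of its underside, z up, x along the rail towards the stop. The second one.
- relay_3: Clear-cased plug-in relay standing in the rail, 29 mm along the rail, 23 mm wide, 37 mm tall, 30 to 65 g; origin at the centre of its underside, z up, x along the rail towards the stop. The third one.
- relay_4: Clear-cased plug-in relay standing in the rail, 29 mm along the rail, 23 mm wide, 37 mm tall, 30 to 65 g; origin at the centre of its underside, z up, x along the rail towards the stop. The last one, farthest from the stop. The relays touch or nearly touch; 49 to 93 mm remain to the stop at the start.
- keeper (a joint): Blue keeper arm on an upright hinge, rad: 0 shut (end of travel; arm straight across the groove, 6.5 mm behind a row that is home), 1.57 open (arm beside the groove, pointing to the rail's -x); shuts clockwise seen from above. Starts at 1.45 to 1.9. Friction (0.7 N at the post) keeps it where it is left. Arm 9 mm wide, 54 mm long, 43.5 to 50.5 mm above the desk.
- keeper_post (a point): The black upright round post on the keeper arm by which it is pushed, 12 mm in diameter, 45 mm from the hinge, its top 81.5 mm above the desk; the point is on its axis, 71.5 mm above the desk.
- keeper_hinge (a point): On the keeper's hinge axis, 43.5 mm above the desk, at x = -8, y = -40 mm of the rail; the boss is 18 mm in diameter and reaches 53.5 mm above the desk.
- capacitor: Navy can capacitor standing on the board, 35 mm in diameter, 60 mm tall; origin under its centre. To be left alone.
- potentiometer: Potentiometer with a white shaft standing on the board on the keeper's side, 34x26x35 mm; origin under its centre. To be left alone.
- battery: Yellow and black block battery lying on the board, 26x52x17 mm; origin under its centre. To be left alone.
- screwdriver: Orange-handled screwdriver lying on the desk, 133 mm long, 22 mm thick; origin under its centre. To be left alone.
- dish: Round metal dish with screws, 67 mm in diameter, 14 mm tall; origin under its centre. To be left alone.
Mind the look-alikes: they are no part of the job. What is shaped like the relay_4 but orange is not meant.

How it is judged:
By the outcome, as a careful person would: the job done as asked, in the order asked, and still so for the second after the job is handed in, with the robot touching nothing.
It also fails if it takes over 45 s, if anything falls off the work surface, if the arm or the gripper's body presses on something with over 40 N, if the wrist force passes 120 N, or if a joint passes its speed limit or range.

## Robot

A 6-joint arm with a two-finger parallel gripper is mounted at the origin on a cart in front of the work surface, level with it; the furniture and walls round the work are solid. World frame = base frame: x ahead of the robot, y to its left, z up, the work surface at z = 0. Lengths are in m, angles in degrees, forces in N, time in s.
With the tool pointing down it reaches from about 0.225 to 0.725 m from the base axis. Payload 3.1 kg.
Tool frame: the origin (TCP) lies midway between the tips of the shut fingers; the grasp point (between the pads) lies 19 mm behind it; z points along the fingers, y is the line along which they close (so a half turn about z gives the same grasp; the last joint's range is limited). The gripper opens to 85 mm and grips with 20 to 120 N. Pads are 22 mm wide; open, the fingers measure 114 mm over their backs; the gripper's body (76 mm by 85 mm) begins 54 mm behind the grasp point. The pads swing forward as they close: fully open they stand 13 mm farther back than shut.
Start: joints at [67.334, 2.75, 5.684, 92.934, 0, 82.678], TCP at [0.139, 0.506, 0.231] pointing down, gripper open.
Joint ranges: [-166.93, 166.93], [-56.73, 111.36], [-69.38, 81.34], [-121.58, 131.49], [-85.45, 84.26], [-180, 180]. Speed limits (degrees/s): [159.86, 159.86, 180, 180, 180, 180].

## Interface

Orientations are given as [roll, pitch, yaw] about the fixed x, y, z axes, in that order (R = Rz(yaw) Ry(pitch) Rx(roll)).
In Python, from rig import bot gives the robot as it stands.
- The arm moves only by the tool drive_tool, never from a script. Its arguments are lists of equal length, an entry for each row: "travel": the shift along the world's x, y, z in m, a list of three; "yaw": the turn about the world's z in rad; "grip": the finger opening in m, from 0 to 0.0854. A call has exactly 5 rows; each row shifts and turns the commanded pose from where the row before left it; what a row does not reach is not made up. A row lasts 1/10 s, in which the tool goes at most 50 mm and 8.59 degrees, less where a joint would pass 70% of its speed; a pose out of reach is approached as far as the arm can. A call with a gripper value outside its range is refused whole. The fingers move at their own pace and stop on an object; the grip force is fixed at half the most. Time passes only in rows, so rows that do not move let the fingers close, or fill a call up. It gives the time, the measured TCP pose, the force, the opening and the grip force at its end, in the units of the state.
- bot.state(): the state, without advancing time (a new reading comes with each control period).
- bot.camera(name): name is "scene" or "top" or "wrist"; returns the picture (384x512x3 uint8, red, green, blue); there is no depth.
- bot.calibration(name): a dict with "camera_matrix" (3x3 intrinsics, pixels), "xyz" and "orientation" of the camera in the world. Camera axes: x right, y up, looking along -z (the intrinsics and any distortion apply to the point x, -y, -z); pixel columns grow to the right and rows downward; lengths in m; the calibration is good to about 2 mm. A picture is of the moment at which its call begins: read the wrist's pose just before it. calibration takes no time and is no camera call; for the wrist camera it gives the pose at the moment of the call.
- bot.finish_job(): hands the job in; it is judged then, once.
The state is a dict: "time": time; "joints": joint angles; "dq": joint speeds; "joint_torque": joint torques, N m; "ee_pos": TCP position; "orientation": TCP orientation; "contact_force": force on the tool from outside, world axes, zero at the start; "ft_torque": the same for the moment, N m; "opening": finger opening in m; "gripper_force": force on a finger pad.
Only numpy, scipy, OpenCV 4.12 (cv2) and the standard library are available. Lean on these libraries where they do the work, as an engineer would, in place of code of your own. Each camera call takes 0.05 s, during which the arm holds its last target. There are 200 camera calls.

## Working session

There is one attempt and no reset: what is moved stays moved. The work goes in short steps, Python scripts to look and compute and a tool call to move; the robot and the scene stay as the last step left them, time stands still between calls to the robot, and variables do not carry over. Pictures are saved under pics/ and viewed, at most 10 in all, crops included, and the job is handed in when it is done.

Besides the shell and the picture viewer there is one more tool, called after "Request:" by a JSON object that holds its "api" and its "payload". drive_tool: Moves the arm, as the interface text tells. Its arguments: {"type":"object","properties":{"travel":{"type":"array"},"yaw":{"type":"array"},"grip":{"type":"array"}},"required":["travel","yaw","grip"]}

```bash
mkdir -p pics
cat > h.py <<'E'
import numpy as np, cv2
from rig import bot
from scipy.spatial.transform import Rotation as R
def snap(n,f):
    im=bot.camera(n); cv2.imwrite('pics/'+f,im[:,:,::-1]); return im
def ray(n,u,v,z,c=None):
    c=c or bot.calibration(n); K=np.array(c['camera_matrix']); d=np.linalg.inv(K)@[u,v,1]; d=d*[1,-1,-1]
    d=R.from_euler('xyz',c['orientation'],degrees=True).as_matrix()@d; p=np.array(c['xyz']); return p+d*(z-p[2])/d[2]
E
python3 - <<'E'
from h import *
a=snap('top','t.png');b=snap('scene','s.png')
cv2.imwrite('pics/a.png',cv2.resize(a[:,:,::-1],(800,600),interpolation=3))
for n in('top','scene'):print(bot.calibration(n))
print(bot.state())
E
```

```text
{'camera_matrix': array([[446.58881624,   0.        , 250.43551173],
       [  0.        , 446.58881624, 187.7215152 ],
       [  0.        ,   0.        ,   1.        ]]), 'xyz': array([0.33729073, 0.04747063, 1.04101767]), 'orientation': array([ 12.76987626,   0.16264525, -87.14237001])}
{'camera_matrix': array([[395.32101831,   0.        , 255.40131656],
       [  0.        , 395.32101831, 194.90879655],
       [  0.        ,   0.        ,   1.        ]]), 'xyz': array([-0.07337035, -0.73721856,  0.55086201]), 'orientation': array([ 65.73882802,  -0.45811125, -37.84104855])}
{'time': 0.1, 'joints': array([6.73332918e+01, 2.78950854e+00, 5.60003796e+00, 9.29348449e+01,
       8.76379070e-04, 8.26779504e+01]), 'dq': array([ 0.03323545, -0.16368939,  0.16592581,  0.12307636, -0.08226996,
        0.00659755]), 'joint_torque': array([ 2.40534711e-03, -3.39852154e+01,  3.20935678e+01,  1.58611400e-02,
       -1.41861542e-04, -3.55937146e-06]), 'ee_pos': array([0.13871331, 0.50575874, 0.23022161]), 'orientation': array([-1.79876810e+02, -1.67127742e-02,  1.64655322e+02]), 'contact_force': array([ 0.22454373, -0.22410153, -0.23045308]), 'ft_torque': array([0.01447261, 0.01622191, 0.00791688]), 'gripper_force': 0.0, 'opening': 0.08544805652763718}
```

View pics/a.png

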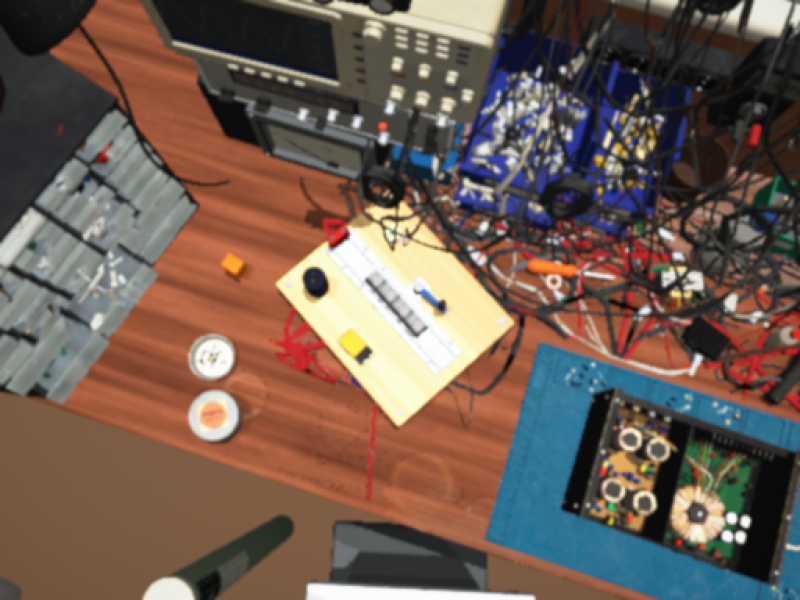

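View pics/s.png

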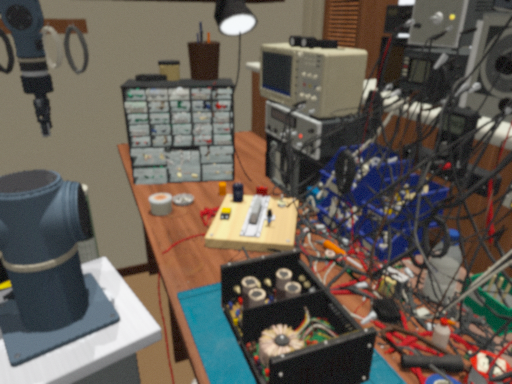

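The top picture shows the board around (395,315) of 800x600, with the red stop at (337,232) and the relays from (375,280) to (417,328). The keeper is at about (430,297), the capacitor at (315,282) and the battery at (355,345). I'll enlarge this area.

Run:
```python
from h import *
a=cv2.imread('pics/t.png')
cv2.imwrite('pics/b.png',cv2.resize(a[125:275,170:340],(680,600),interpolation=2))
for u,v in((337,235),(400,425),(513,322),(277,285),(375,205)):print(ray('top',u*.64,v*.64,.03))
```

```text
[0.65240898 0.14843076 0.03      ]
[0.37448899 0.03979895 0.03      ]
[ 0.53159563 -0.11921414  0.03      ]
[0.57030935 0.23254501 0.03      ]
[0.70311567 0.093577   0.03      ]
```

View pics/b.png

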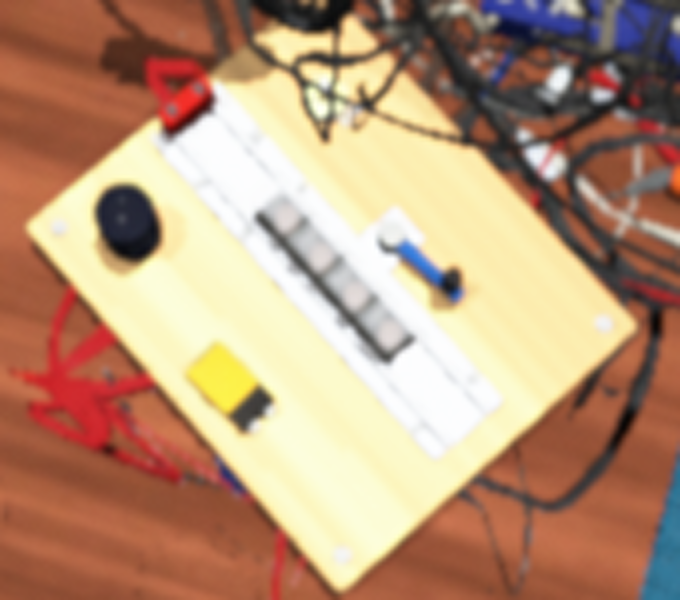

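The enlarged crop gives these positions:
- Board corners at (28,228), (340,592) and (636,325).
- Rail back end from (437,457) to (500,402).
- Hinge at (390,236) and post top at (453,278).
- Relay row tops from (285,215) to (390,328), and the stop at (187,105).

```bash
cat >> h.py <<'E'
def w2r(p,s):
    c,n=np.cos(s[2]),np.sin(s[2]); d=np.array(p)[:2]-s[:2]; return np.array([c*d[0]+n*d[1],-n*d[0]+c*d[1]])
def r2w(q,s):
    c,n=np.cos(s[2]),np.sin(s[2]); return np.array([s[0]+c*q[0]-n*q[1],s[1]+n*q[0]+c*q[1]])
E
python3 - <<'E'
from h import *
from scipy.optimize import least_squares
P=[(28,228,.03,.140,.115),(340,592,.03,-.14,.115),(636,325,.03,-.14,-.115),(437,457,.042,-.12,.0165),(500,402,.042,-.12,-.0165),(390,236,.0535,-.008,-.04)]
W=[ray('top',170+u/4,125+v/4,z) for u,v,z,_,_ in P]
f=lambda s:np.concatenate([r2w(p[3:],s)-w[:2] for p,w in zip(P,W)])
r=least_squares(f,[.55,.05,.8]);s=r.x
print(s,np.degrees(s[2]),(f(s)*1000).round(1))
for n,u,v,z in(('post',453,277,.0815),('r1top',285,215,.072),('r4top',390,328,.072),('r4back R',412,340,.072),('r4backL bottom',388,361,.042),('cap',125,215,.09),('bat',230,385,.047),('pot?',322,98,.06),('stop',187,105,.068),('stopbase',158,145,.042)):
    print(n,w2r(ray('top',170+u/4,125+v/4,z),s).round(4))
np.save('s.npy',s)
E
```

```text
[0.55109832 0.05700491 0.76916038] 44.06964360415049 [ 0.5  3.7 -1.7  0.3 -0.8 -2.2  4.9 -6.  -4.8  4.6  1.9 -0.4]
post [-0.0534 -0.0438]
r1top [0.0358 0.0011]
r4top [-0.0508 -0.0003]
r4back R [-0.0637 -0.005 ]
r4backL bottom [-0.0608  0.0087]
cap [0.09   0.0697]
bat [-0.013   0.0851]
pot? [ 0.0765 -0.062 ]
stop [0.1221 0.0002]
stopbase [0.1222 0.0248]
```

Request:
{"api": "drive_tool", "payload": {"travel": [[0.0227,-0.0345,0],[0.0227,-0.0345,0],[0.0227,-0.0345,0],[0.0227,-0.0345,0],[0.0227,-0.0345,0]], "yaw": [0.0691,0.0691,0.0691,0.0691,0.0691], "grip": [0,0,0,0,0]}}

```text
time: 0.6
ee_pos: [0.2528, 0.3322, 0.2308]
orientation: [-180.0, -0.0, -175.3]
contact_force: [1.6, 0.3, 0.6]
opening: 0.0118
gripper_force: 0.0
```

Request:
{"api": "drive_tool", "payload": {"travel": [[0.0227,-0.0345,0],[0.0227,-0.0345,0],[0.0227,-0.0345,0],[0.0227,-0.0345,0],[0.0227,-0.0345,0]], "yaw": [0.0691,0.0691,0.0691,0.0691,0.0691], "grip": [0,0,0,0,0]}}

```text
time: 1.1
ee_pos: [0.3663, 0.1597, 0.2309]
orientation: [180.0, -0.0, -155.6]
contact_force: [0.4, -0.5, -0.6]
opening: 0.0002
gripper_force: 0.0
```

Request:
{"api": "drive_tool", "payload": {"travel": [[0.0227,-0.0345,0],[0.0227,-0.0345,0],[0.0227,-0.0345,0],[0.0227,-0.0345,0],[0.0227,-0.0345,0]], "yaw": [0.0691,0.0691,0.0691,0.0691,0.0691], "grip": [0,0,0,0,0]}}

```text
time: 1.6
ee_pos: [0.4798, -0.0128, 0.2308]
orientation: [180.0, -0.0, -135.8]
contact_force: [0.7, 0.5, -0.7]
opening: 0.0002
gripper_force: 0.0
```

Run:
```python
from h import *
a=snap('wrist','w.png');c=bot.calibration('wrist')
import pickle;pickle.dump(c,open('w.pkl','wb'))
print(c)
cv2.imwrite('pics/w2.png',cv2.resize(a[:,:,::-1],(800,600),interpolation=2))
```

```text
{'camera_matrix': array([[282.71344456,   0.        , 258.70009669],
       [  0.        , 282.71344456, 191.06809175],
       [  0.        ,   0.        ,   1.        ]]), 'xyz': array([ 0.43219983, -0.06578558,  0.37165309]), 'orientation': array([-15.59872971,   0.24576765, 134.06230395])}
```

View pics/w2.png

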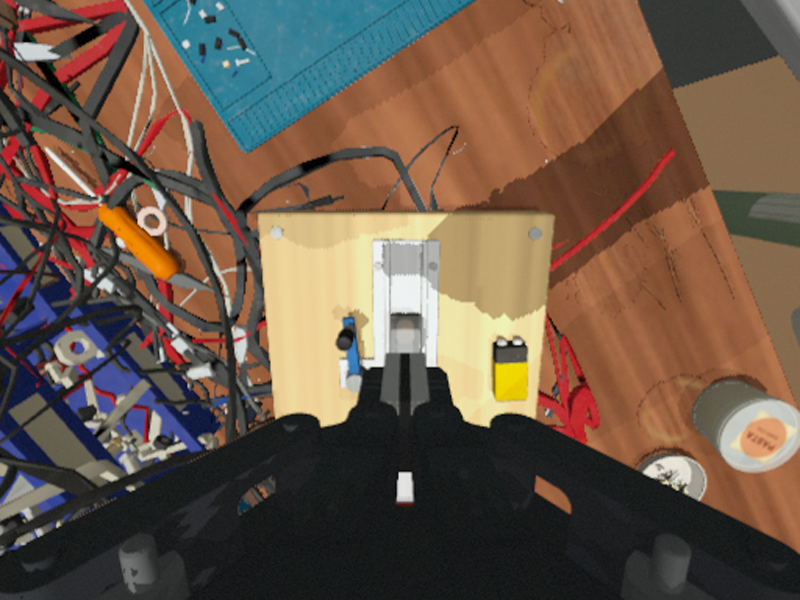

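The wrist picture shows the board's back corners at (258,214) and (553,213), and the rail's back end at y≈240, x 374–440. Relay_4's back is near (405,316), the post top is near (345,342) and the fingertips are near (405,355). I'll look closer.

Run:
```python
from h import *
a=cv2.imread('pics/w.png')
cv2.imwrite('pics/w3.png',cv2.resize(a[130:255,200:300],(480,600),interpolation=2))
```

```text
(no output)
```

View pics/w3.png

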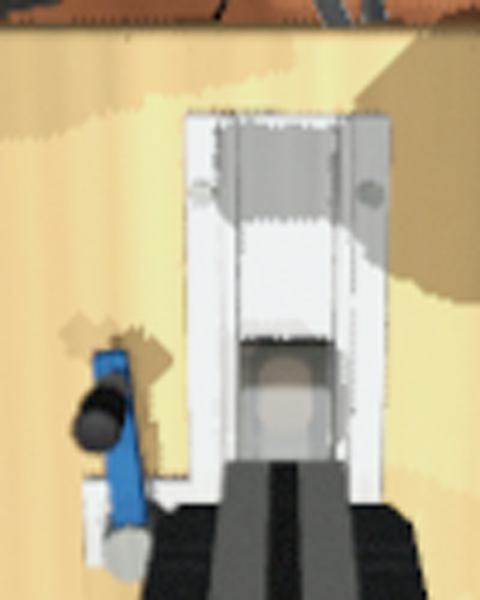

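Run:
```python
from h import *
import pickle;c=pickle.load(open('w.pkl','rb'));s=np.load('s.npy')
from scipy.optimize import least_squares
def g(u,v,z):return ray('wrist',200+u/4.8,130+v/4.8,z,c)
P=[(g(240,110,.042),-.12,.0125*-1),(g(335,110,.042),-.12,.0125),(ray('wrist',258*.64,214*.64,.03,c),-.14,-.115),(ray('wrist',553*.64,213*.64,.03,c),-.14,.115),(g(128,548,.0535),-.008,-.04)]
f=lambda s:np.concatenate([r2w(p[1:],s)-p[0][:2] for p in P])
s2=least_squares(f,s).x
print(s,s2,np.degrees(s2[2]),(f(s2)*1e3).round(1))
m=(s+s2)/2
for S in(s,s2):
  print('tcp',w2r(bot.state()['ee_pos'],S))
  for n,u,v,z in(('r4base',288,340,.035),('r4basetop?',288,352,.04),('r4 top',288,375,.072),('post',97,428,.0815),('hinge',128,548,.0535),('armtip',110,352,.0505),('groL',240,300,.042),('groR',335,300,.042),('tip',285,462,.2308)):
    print(n,w2r(g(u,v,z),S).round(4))
np.save('s2.npy',s2)
```

```text
[0.55109832 0.05700491 0.76916038] [0.55221375 0.04968971 0.76878749] 44.04827831121017 [ 1.5 -0.5  0.2  0.9  0.2 -3.1 -2.8  1.3  0.9  1.4]
tcp [-0.10105588 -0.00666429]
r4base [-0.0642 -0.0054]
r4basetop? [-0.0625 -0.0054]
r4 top [-0.0674 -0.0054]
post [-0.0578 -0.049 ]
hinge [-0.014  -0.0464]
armtip [-0.0659 -0.0497]
groL [-0.077  -0.0175]
groR [-0.077   0.0065]
tip [-0.1119 -0.0058]
tcp [-0.09676911 -0.00066863]
r4base [-0.0599  0.0006]
r4basetop? [-0.0583  0.0006]
r4 top [-0.0631  0.0006]
post [-0.0535 -0.043 ]
hinge [-0.0097 -0.0404]
armtip [-0.0616 -0.0437]
groL [-0.0727 -0.0115]
groR [-0.0727  0.0125]
tip [-0.1076  0.0002]
```

The wrist fit is consistent: fingertips and relays are in line, and relay_4's back is at about x = -61 mm. I'll go down behind it.

Request:
{"api": "drive_tool", "payload": {"travel": [[0,0,-0.035],[0,0,-0.035],[0,0,-0.035],[0,0,-0.03],[0,0,-0.02]], "yaw": [0,0,0,0,0], "grip": [0,0,0,0,0]}}

```text
time: 2.15
ee_pos: [0.4771, -0.0107, 0.0729]
orientation: [179.8, -0.2, -136.0]
contact_force: [0.5, 0.2, 0.2]
opening: -0.0
gripper_force: 0.0
```

Request:
{"api": "drive_tool", "payload": {"travel": [[0,0,-0.014],[0,0,-0.008],[0,0,-0.006],[0,0,0],[0,0,0]], "yaw": [0,0,0,0,0], "grip": [0,0,0,0,0]}}

```text
time: 2.65
ee_pos: [0.4803, -0.0113, 0.0493]
orientation: [-179.9, 0.1, -136.0]
contact_force: [0.5, 0.4, 0.4]
opening: -0.0001
gripper_force: 0.0
```

Request:
{"api": "drive_tool", "payload": {"travel": [[0.0029,0.0028,0],[0.0029,0.0028,0],[0.0029,0.0028,0],[0.0029,0.0028,0],[0.0014,0.0014,0]], "yaw": [0,0,0,0,0], "grip": [0,0,0,0,0]}}

```text
time: 3.15
ee_pos: [0.4929, 0.0017, 0.0484]
orientation: [-180.0, 0.0, -135.9]
contact_force: [-0.3, -0.9, -0.6]
opening: -0.0001
gripper_force: 0.0
```

Request:
{"api": "drive_tool", "payload": {"travel": [[0.0014,0.0014,0],[0.0014,0.0014,0],[0.0014,0.0014,0],[0.0014,0.0014,0],[0.0014,0.0014,0]], "yaw": [0,0,0,0,0], "grip": [0,0,0,0,0]}}

```text
time: 3.65
ee_pos: [0.4993, 0.0083, 0.0483]
orientation: [-180.0, -0.0, -136.0]
contact_force: [-0.5, -0.3, -0.3]
opening: -0.0001
gripper_force: 0.6
```

Run:
```python
from h import *
import pickle
c=bot.calibration('wrist');p=bot.state()['ee_pos'];a=snap('wrist','x.png')
pickle.dump((c,p),open('x.pkl','wb'));print(p,bot.state()['ee_pos'])
cv2.imwrite('pics/x3.png',cv2.resize(a[120:270,160:360],(800,600),interpolation=2))
```

```text
[0.49932776 0.00827086 0.04828367] [0.49950655 0.00846236 0.04829374]
```

View pics/x3.png

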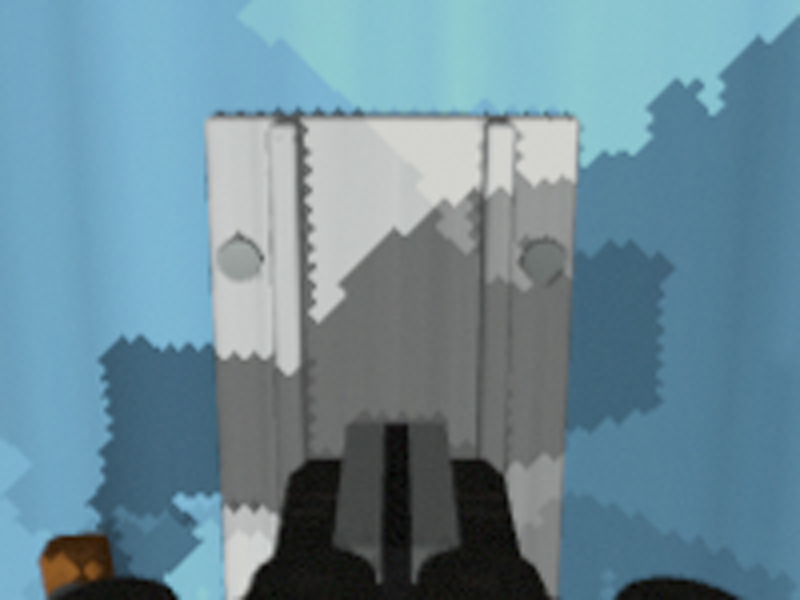

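The fingertips at (397,425) sit in the groove between the lips at 305 and 478, so they are centred to within 1 mm. The rail's back end is at row 120.

Run:
```python
from h import *
import pickle;c,p=pickle.load(open('x.pkl','rb'))
g=lambda u,v,z:ray('wrist',160+u/4,120+v/4,z,c)[:2]
L,Rr=g(300,120,.042),g(486,120,.042);L2,R2=g(306,440,.042),g(477,440,.042)
print(np.linalg.norm(L-Rr),np.degrees(np.arctan2(*((L2+R2-L-Rr)[::-1]))))
th=np.radians(44.06);e=(L+Rr)/2
s=np.array([*(e+.12*np.array([np.cos(th),np.sin(th)])),th]);print(s)
print('tcp',w2r(p,s),'tip back',w2r(g(397,423,p[2]),s), 'mid', w2r((L2+R2)/2,s))
np.save('s3.npy',s)
```

```text
0.02431518333562489 43.768533912664225
[0.54892864 0.05666181 0.76899207]
tcp [-0.0692954 -0.0002813] tip back [-0.08001316  0.00053067] mid [-0.07479702 -0.00022995]
```

Request:
{"api": "drive_tool", "payload": {"travel": [[0.002,0.0018,0],[0.0025,0.0024,0],[0.0025,0.0024,0],[0.0025,0.0024,0],[0.0025,0.0024,0]], "yaw": [0,0,0,0,0], "grip": [0,0,0,0,0]}}

```text
time: 4.2
ee_pos: [0.5116, 0.02, 0.0482]
orientation: [180.0, -0.0, -135.9]
contact_force: [-0.3, -0.5, 0.3]
opening: 0.0
gripper_force: 0.4
```

Request:
{"api": "drive_tool", "payload": {"travel": [[0.0025,0.0024,0],[0.0025,0.0024,0],[0.0025,0.0024,0],[0.0025,0.0024,0],[0.0025,0.0024,0]], "yaw": [0,0,0,0,0], "grip": [0,0,0,0,0]}}

```text
time: 4.7
ee_pos: [0.5241, 0.032, 0.0482]
orientation: [180.0, -0.0, -136.0]
contact_force: [-1.3, 1.2, -0.6]
opening: -0.0001
gripper_force: 0.3
```

Request:
{"api": "drive_tool", "payload": {"travel": [[0.0025,0.0024,0],[0.0025,0.0024,0],[0.0025,0.0024,0],[0.0025,0.0024,0],[0.002,0.0019,0]], "yaw": [0,0,0,0,0], "grip": [0,0,0,0,0]}}

```text
time: 5.2
ee_pos: [0.5362, 0.0435, 0.0483]
orientation: [180.0, 0.0, -136.0]
contact_force: [-0.2, -0.5, -1.1]
opening: -0.0
gripper_force: 0.3
```

Request:
{"api": "drive_tool", "payload": {"travel": [[0.0011,0.0011,0],[0.0007,0.0007,0],[0.0007,0.0007,0],[0.0007,0.0007,0],[0.0007,0.0007,0]], "yaw": [0,0,0,0,0], "grip": [0,0,0,0,0]}}

```text
time: 5.7
ee_pos: [0.5398, 0.0472, 0.0483]
orientation: [-180.0, -0.0, -136.0]
contact_force: [-0.8, -0.4, 0.3]
opening: 0.0002
gripper_force: 0.3
```

Request:
{"api": "drive_tool", "payload": {"travel": [[0.0005,0.0005,0],[0.0005,0.0005,0],[0.0005,0.0005,0],[0.0005,0.0005,0],[0.0005,0.0005,0]], "yaw": [0,0,0,0,0], "grip": [0,0,0,0,0]}}

```text
time: 6.2
ee_pos: [0.5424, 0.0497, 0.0483]
orientation: [180.0, -0.0, -136.0]
contact_force: [-1.4, -1.1, -0.4]
opening: -0.0
gripper_force: 0.3
```

Request:
{"api": "drive_tool", "payload": {"travel": [[0.0003,0.0003,0],[0.0003,0.0003,0],[0.0003,0.0003,0],[0.0003,0.0003,0],[0.0003,0.0003,0]], "yaw": [0,0,0,0,0], "grip": [0,0,0,0,0]}}

```text
time: 6.7
ee_pos: [0.5438, 0.0512, 0.0483]
orientation: [-180.0, -0.0, -136.0]
contact_force: [-0.5, -0.1, -0.3]
opening: -0.0001
gripper_force: 0.4
```

Request:
{"api": "drive_tool", "payload": {"travel": [[0.0003,0.0003,0],[0.0003,0.0003,0],[0.0003,0.0003,0],[0.0003,0.0003,0],[0.0003,0.0003,0]], "yaw": [0,0,0,0,0], "grip": [0,0,0,0,0]}}

```text
time: 7.2
ee_pos: [0.5447, 0.0521, 0.0483]
orientation: [-180.0, -0.1, -136.0]
contact_force: [-3.0, -3.7, 2.0]
opening: -0.0001
gripper_force: 2.2
```

Request:
{"api": "drive_tool", "payload": {"travel": [[0.0003,0.0003,0],[0.0003,0.0003,0],[0.0003,0.0003,0],[0,0,0],[0,0,0]], "yaw": [0,0,0,0,0], "grip": [0,0,0,0,0]}}

```text
time: 7.7
ee_pos: [0.5447, 0.0521, 0.0483]
orientation: [-180.0, -0.3, -136.0]
contact_force: [-5.0, -3.6, 2.1]
opening: 0.0
gripper_force: 3.7
```

The force rises and motion has stopped, so the row is home. I'll back off, lift, and go round to the outer side of the keeper post.

Request:
{"api": "drive_tool", "payload": {"travel": [[-0.003,-0.003,0],[-0.005,-0.0048,0],[-0.006,-0.0057,0],[-0.006,-0.0058,0],[-0.006,-0.0058,0]], "yaw": [0,0,0,0,0], "grip": [0,0,0,0,0]}}

```text
time: 8.2
ee_pos: [0.5197, 0.0281, 0.0483]
orientation: [-180.0, 0.0, -136.0]
contact_force: [-0.5, -0.4, 0.9]
opening: 0.0003
gripper_force: 0.0
```

Request:
{"api": "drive_tool", "payload": {"travel": [[0,0,0.01],[0,0,0.02],[0,0,0.02],[0,0,0.02],[0,0,0.01]], "yaw": [0,0,0,0,0], "grip": [0,0,0,0,0]}}

```text
time: 8.7
ee_pos: [0.5218, 0.0285, 0.1314]
orientation: [-179.8, 0.2, -136.0]
contact_force: [1.0, -0.6, 0.9]
opening: -0.0002
gripper_force: 0.0
```

Request:
{"api": "drive_tool", "payload": {"travel": [[0.0044,-0.0062,0.01],[0.0044,-0.0062,0.01],[0.0044,-0.0062,0.01],[0.0044,-0.0062,0.01],[0.0044,-0.0062,0]], "yaw": [-0.149,-0.149,-0.149,-0.149,-0.149], "grip": [0,0,0,0,0]}}

```text
time: 9.2
ee_pos: [0.5434, -0.0028, 0.1703]
orientation: [-180.0, 0.2, -179.0]
contact_force: [-0.1, -0.3, -0.2]
opening: -0.0002
gripper_force: 0.0
```

Request:
{"api": "drive_tool", "payload": {"travel": [[0.0044,-0.0062,0],[0.0044,-0.0062,0],[0.0044,-0.0062,0],[0.0044,-0.0062,0],[0.0044,-0.0062,0]], "yaw": [-0.149,-0.149,-0.149,-0.149,-0.149], "grip": [0,0,0,0,0]}}

```text
time: 9.7
ee_pos: [0.5644, -0.0337, 0.1683]
orientation: [180.0, -0.0, 138.3]
contact_force: [-0.8, 0.3, -0.0]
opening: 0.0
gripper_force: 0.0
```

Request:
{"api": "drive_tool", "payload": {"travel": [[0,0,0],[0,0,0],[0,0,0],[0,0,0],[0,0,0]], "yaw": [-0.081,0,0,0,0], "grip": [0,0,0,0,0]}}

```text
time: 10.2
ee_pos: [0.5642, -0.0334, 0.1683]
orientation: [180.0, -0.0, 134.1]
contact_force: [-0.5, -0.7, 0.0]
opening: -0.0001
gripper_force: 0.0
```

Run:
```python
from h import *
import pickle
s=np.load('s3.npy')
c=bot.calibration('wrist');p=bot.state()['ee_pos'];a=snap('wrist','y.png');t=snap('top','y2.png')
pickle.dump((c,p),open('y.pkl','wb'));print(p,w2r(p,s),bot.state()['joints'])
l=cv2.resize(a[100:340,60:460,::-1],(700,420),interpolation=2);
cv2.imwrite('pics/y3.png',l)
cv2.imwrite('pics/y4.png',cv2.resize(t[125:275,170:340,::-1],(680,600),interpolation=2))
```

```text
[ 0.56415703 -0.03335169  0.16834163] [-0.0516531  -0.07527477] [-1.01853569e+01  8.42271989e+00  4.62461741e+00  8.61961943e+01
  2.16177977e-04  3.57484962e+01]
```

View pics/y3.png

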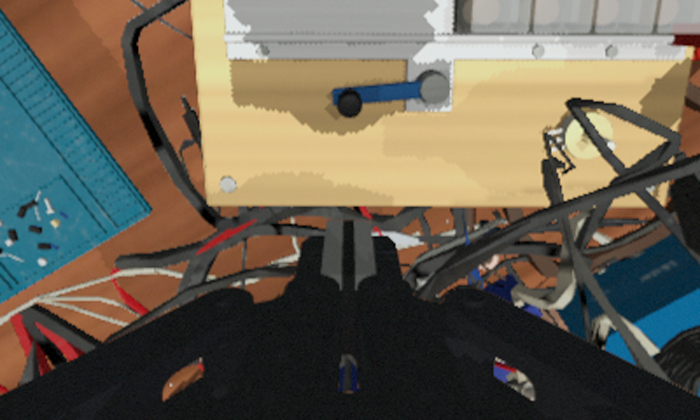

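View pics/y4.png

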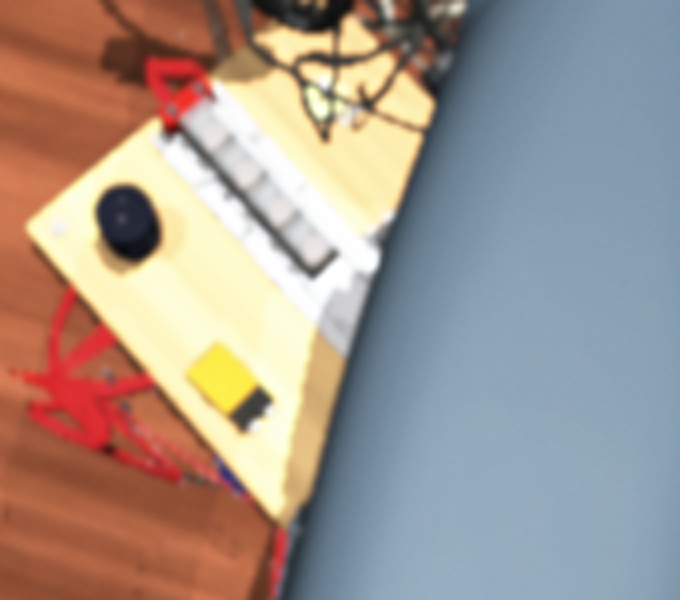

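The row is closed against the stop. In the wrist crop the post top is at (349,102) and the hinge boss at (433,88), with the area in front of the post clear.

Run:
```python
from h import *
import pickle;c,p=pickle.load(open('y.pkl','rb'));s=np.load('s3.npy')
g=lambda u,v,z:w2r(ray('wrist',60+u/1.75,100+v/1.75,z,c),s).round(4)
h=g(433,86,.0535);q=g(349,102,.0815);print(h,q,q-h,w2r(p,s),g(455,15,.072),g(349,208,.168))
```

```text
[-0.0089 -0.0389] [-0.0524 -0.0428] [-0.0435 -0.0039] [-0.0516531  -0.07527477] [-0.0035 -0.0038] [-0.0526 -0.0616]
```

Request:
{"api": "drive_tool", "payload": {"travel": [[0,0,-0.03],[0,0,-0.03],[0,0,-0.02],[0,0,-0.013],[0,0,-0.008]], "yaw": [0,0,0,0,0], "grip": [0,0,0,0,0]}}

```text
time: 10.8
ee_pos: [0.5635, -0.0334, 0.066]
orientation: [-179.9, -0.1, 134.0]
contact_force: [-0.9, 0.2, 0.1]
opening: -0.0001
gripper_force: 0.0
```

Request:
{"api": "drive_tool", "payload": {"travel": [[0,0,-0.007],[0,0,0],[0,0,0],[0,0,0],[0,0,0]], "yaw": [0,0,0,0,0], "grip": [0,0,0,0,0]}}

```text
time: 11.3
ee_pos: [0.5649, -0.0337, 0.0613]
orientation: [179.9, 0.1, 134.0]
contact_force: [-0.7, 0.5, -0.1]
opening: 0.0001
gripper_force: 0.0
```

Run:
```python
from h import *
s=np.load('s3.npy');p=bot.state()['ee_pos'];print(p,w2r(p,s))
def T(d,th):
    th=np.radians(th);return r2w(np.array([-8,-40])*1e-3+.045*np.array([-np.sin(th),np.cos(th)])-d*np.array([np.cos(th),np.sin(th)]),s)
pts=[p[:2],(p[:2]+T(.017,95))/2]+[T(.017,t) for t in np.r_[95,90:-1:-6]]+[T(d,0) for d in (.016,.015,.014)]
print((np.diff(pts,axis=0)*1e3).round(1).tolist())
```

```text
[ 0.56494466 -0.0336551   0.06130994] [-0.0512981  -0.07604054]
[[-5.3, 5.4], [-5.3, 5.4], [-3.9, 1.6], [-4.4, 2.4], [-4.2, 2.8], [-3.8, 3.3], [-3.5, 3.6], [-3.1, 4.0], [-2.6, 4.3], [-2.2, 4.5], [-1.7, 4.7], [-1.2, 4.9], [-0.7, 5.0], [-0.2, 5.0], [0.4, 5.0], [0.9, 5.0], [1.4, 4.8], [1.9, 4.7], [0.7, 0.7], [0.7, 0.7], [0.7, 0.7]]
```

Request:
{"api": "drive_tool", "payload": {"travel": [[-0.0053,0.0054,0],[-0.0053,0.0054,0],[-0.0039,0.0016,0],[-0.0044,0.0024,0],[-0.0042,0.0028,0]], "yaw": [0,0,0,-0.105,-0.105], "grip": [0,0,0,0,0]}}

```text
time: 11.8
ee_pos: [0.541, -0.0157, 0.0605]
orientation: [180.0, 0.0, 121.8]
contact_force: [1.2, -0.5, 0.4]
opening: -0.0
gripper_force: 0.4
```

Request:
{"api": "drive_tool", "payload": {"travel": [[-0.0038,0.0033,0],[-0.0035,0.0036,0],[-0.0031,0.004,0],[-0.0026,0.0043,0],[-0.0022,0.0045,0]], "yaw": [-0.105,-0.105,-0.105,-0.105,-0.105], "grip": [0,0,0,0,0]}}

```text
time: 12.3
ee_pos: [0.5257, 0.0039, 0.0605]
orientation: [180.0, 0.0, 91.7]
contact_force: [-0.0, -1.3, 1.2]
opening: 0.0005
gripper_force: 0.4
```

Request:
{"api": "drive_tool", "payload": {"travel": [[-0.0017,0.0047,0],[-0.0012,0.0049,0],[-0.0007,0.005,0],[-0.0002,0.005,0],[0.0004,0.005,0]], "yaw": [-0.105,-0.105,-0.105,-0.105,-0.105], "grip": [0,0,0,0,0]}}

```text
time: 12.8
ee_pos: [0.5219, 0.0286, 0.0604]
orientation: [-180.0, 0.0, 61.6]
contact_force: [0.4, -0.4, 1.0]
opening: 0.0002
gripper_force: 0.4
```

Request:
{"api": "drive_tool", "payload": {"travel": [[0.0009,0.005,0],[0.0014,0.0048,0],[0.0019,0.0047,0],[0,0,0],[0,0,0]], "yaw": [-0.105,-0.105,-0.105,0,0], "grip": [0,0,0,0,0]}}

```text
time: 13.3
ee_pos: [0.5264, 0.043, 0.0603]
orientation: [-180.0, 0.0, 43.9]
contact_force: [-0.3, 0.7, -0.5]
opening: 0.0001
gripper_force: 0.0
```

Request:
{"api": "drive_tool", "payload": {"travel": [[0.0004,0.0004,0],[0.0004,0.0004,0],[0.0004,0.0004,0],[0,0,0],[0,0,0]], "yaw": [0,0,0,0,0], "grip": [0,0,0,0,0]}}

```text
time: 13.8
ee_pos: [0.5277, 0.044, 0.0602]
orientation: [-180.0, 0.0, 43.8]
contact_force: [-1.3, -0.4, -0.3]
opening: -0.0004
gripper_force: 0.4
```

Request:
{"api": "drive_tool", "payload": {"travel": [[0.0004,0.0004,0],[0.0004,0.0004,0],[0.0004,0.0004,0],[0.0004,0.0004,0],[0,0,0]], "yaw": [0,0,0,0,0], "grip": [0,0,0,0,0]}}

```text
time: 14.3
ee_pos: [0.5285, 0.0448, 0.0601]
orientation: [-180.0, 0.2, 43.8]
contact_force: [-3.5, -3.3, 2.4]
opening: -0.0003
gripper_force: 2.7
```

Request:
{"api": "drive_tool", "payload": {"travel": [[0.0004,0.0004,0],[0.0004,0.0004,0],[0,0,0],[0,0,0],[0,0,0]], "yaw": [0,0,0,0,0], "grip": [0,0,0,0,0]}}

```text
time: 14.8
ee_pos: [0.5285, 0.0449, 0.0601]
orientation: [-180.0, 0.3, 43.7]
contact_force: [-6.4, -4.7, 3.0]
opening: -0.0
gripper_force: 3.9
```

Request:
{"api": "drive_tool", "payload": {"travel": [[-0.003,-0.003,0],[-0.005,-0.0048,0],[-0.006,-0.0058,0],[-0.006,-0.0058,0],[-0.006,-0.0058,0]], "yaw": [0,0,0,0,0], "grip": [0,0,0,0,0]}}

```text
time: 15.3
ee_pos: [0.5039, 0.0208, 0.0604]
orientation: [180.0, -0.0, 43.8]
contact_force: [-0.5, 1.0, -0.4]
opening: 0.0002
gripper_force: 0.0
```

Request:
{"api": "drive_tool", "payload": {"travel": [[0,0,0.01],[0,0,0.02],[-0.01,-0.01,0.03],[-0.02,-0.02,0.03],[-0.02,-0.02,0.02]], "yaw": [0,0,0,0,0], "grip": [0,0,0,0,0]}}

```text
time: 15.8
ee_pos: [0.4551, -0.0292, 0.1737]
orientation: [179.8, -0.2, 43.9]
contact_force: [0.8, -0.3, 0.2]
opening: -0.0
gripper_force: 0.0
```

Request:
{"api": "drive_tool", "payload": {"travel": [[-0.02,-0.03,0.01],[-0.02,-0.03,0],[-0.01,-0.03,0],[0,0,0],[0,0,0]], "yaw": [0,0,0,0,0], "grip": [0,0,0,0,0]}}

```text
time: 16.3
ee_pos: [0.4045, -0.1191, 0.1811]
orientation: [179.9, -0.1, 43.7]
contact_force: [0.2, 0.0, -0.4]
opening: -0.0002
gripper_force: 0.0
```

Run:
```python
from h import *
t=snap('top','z.png')
cv2.imwrite('pics/z4.png',cv2.resize(t[125:275,170:340,::-1],(680,600),interpolation=2))
```

```text
(no output)
```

View pics/z4.png

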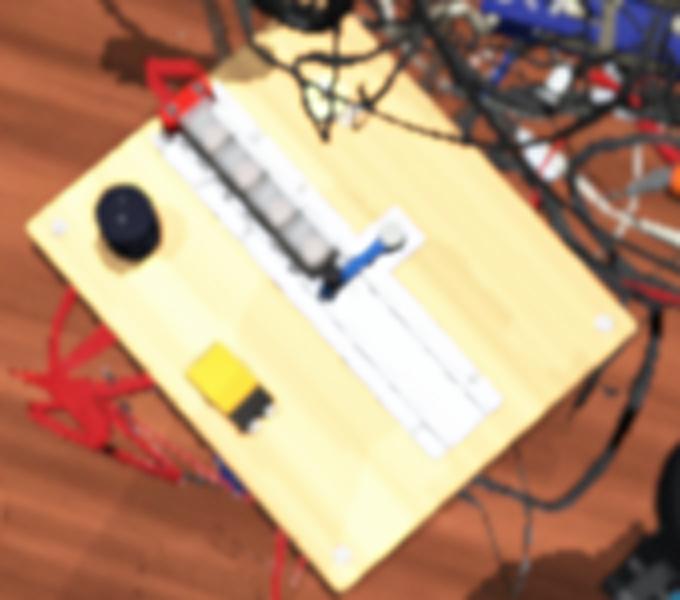

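The picture shows the row against the stop at (187,105). The keeper runs straight across the groove from (393,236) to (327,292), the other parts haven't moved, and the gripper is clear.

```bash
python3 -c "
from rig import bot
print(bot.finish_job())"
```

```text
the job is handed in; nothing more can be done
None
```

I pushed the four relays together until the front one was home against the red stop, then swung the blue keeper fully shut behind them. The final picture shows the gripper clear and the parts in view unmoved; the job is handed in, at about 16 s of the 45 s allowed.

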